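Counter-hold the hidden tensioner bolt at its mark

ROBOT

A 6-joint arm with a two-finger parallel gripper is mounted at the origin on the work surface; the furniture and walls round the work are solid. World frame = base frame: x ahead of the robot, y to its left, z up, the work surface at z = 0. Lengths are in m, angles in rad, forces in N, time in s.
With the tool pointing down it reaches from about 0.225 to 0.875 m from the base axis. Payload 3.4 kg.
Tool frame: the origin (TCP) lies between the finger pads; the fingertips stand 19 mm ahead of it and the grasp point (between the pads) is the TCP; z points along the fingers, y is the line along which they close (so a half turn about z gives the same grasp; the last joint's range is limited). The gripper opens to 85 mm and grips with 20 to 120 N. Pads are 22 mm wide; open, the fingers measure 114 mm over their backs; the gripper's body (76 mm by 85 mm) begins 54 mm behind the grasp point. The pads swing forward as they close: fully open they stand 13 mm farther back than shut.
Start: joints at [1.229, 0.276, 1.505, -0, 1.361, -0.121], TCP at [0.126, 0.561, 0.25] pointing down, gripper open.
Joint ranges: [-2.89, 2.89], [-0.75, 2.08], [0.22, 2.7], [-1.18, 4.32], [0.11, 2.71], [-2.7, 2.7]. Speed limits (rad/s): [2.57, 2.57, 3.14, 3.14, 3.14, 3.14].

INTERFACE

Orientations are given as a unit quaternion [w, x, y, z].
In Python, from rig import get_state, imaging, ticket gives the robot as it stands. The module is installed in compiled form; this text tells all that it offers.
- The arm moves only by the shell command python3 -m inch 'ROWS' [FORCE]. ROWS is JSON, a list of rows, each an object with "claw": the opening, from -1 (shut) to 1 (fully open); "travel": the shift along the world's x, y, z in units of 200 mm (1.0 is 200 mm), a list of three; "turn": the turn about the world's z in units of 180 degrees (1.0 is 180 degrees). A call has 1 to 5 rows; each row is the pose to reach, as a shift and turn from the pose commanded when the call began, turning the shorter way round; what a row does not reach only later rows make up. A row lasts 1/10 s, in which the tool goes at most 50 mm and 8.59 degrees, less where a joint would pass 70% of its speed; a pose out of reach is approached as far as the arm can. A call with a number of a shift or a turn outside -1 to 1 is refused whole. A call with a gripper value outside its range is refused whole. The fingers move at their own pace and stop on an object; FORCE is the grip in N (left out, the last holds). Time passes only in rows, so rows that repeat a pose let the fingers close. It gives the time, the measured TCP pose, the force, the opening and the grip force at its end, in the units of the state.
- get_state(): the state, without advancing time (a new reading comes with each control period).
- imaging.get_image(name): name is "side" or "top" or "wrist"; returns the picture (420x560x3 uint8, red, green, blue); there is no depth.
- imaging.camera_params(name): a dict with "camera_matrix" (3x3 intrinsics, pixels), "cam_to_world" (4x4, takes a point from camera to world coordinates); the wrist camera has in their place "T_tool_cam" (4x4, takes a point from camera to tool coordinates, whose origin is the TCP and whose axes are the flange's). Camera axes: x right, y down, z forward; pixel columns grow to the right and rows downward; lengths in m; the calibration is good to about 2 mm. A picture is of the moment at which its call begins: read the wrist's pose just before it. camera_params takes no time and is no camera call.
- ticket.sign_off(): hands the job in; it is judged then, once.
The state is a dict: "clock": time; "qpos": joint angles; "qd": joint speeds; "effort": joint torques, N m; "position": TCP position; "ee_rot": TCP orientation; "contact_force": force on the tool from outside, world axes, zero at the start; "moment": the same for the moment, N m; "width": finger opening in m; "gripper_force": force on a finger pad.
Only numpy, scipy, OpenCV 4.12 (cv2) and the standard library are available. Lean on these libraries where they do the work, as an engineer would, in place of code of your own. Each camera call takes 0.05 s, during which the arm holds its last target. There are 200 camera calls.

TASK

Reach down into the narrow gap behind the bracket's front plate, grip the hidden hexagonal bolt head across its flats, turn the bolt against its return spring until the black pointer on the front lines up with the red mark, and hold it steady there for at least three seconds, so that a colleague can tighten the nut: finish while still gripping the head, so that it cannot turn back. Turn the bolt by its head only, do not push the pointer or shift the red mark, do not wind the bolt well past the mark, and leave the things lying around where they are.

Things in the scene. Friction and masses are not known exactly. Their poses are not given: they have to be found in the camera images.
- bracket: Tensioner bracket fixed to the worktop: blue base 120x120x12 mm, two upright 6 mm aluminium plates across an open 50 mm gap. Origin on the worktop under the bolt head's centre. x along the bolt: front plate (robot side) at -31 to -25 mm, rear 25 to 31 mm; z up. Plates 92 mm wide to z 80 mm, then 52 mm, round top (z 126 mm, radius 26 mm about the level bolt axis at z 100 mm). Gap open at top, +-y.
- bolt_head (a point): Steel hexagonal bolt head mid-gap, hidden behind the front plate: 24 mm across flats, 18 mm long. Origin at its centre on the bolt axis, 100 mm above the worktop. x along the bolt; two opposite flats face its +y and -y: close along its y, coming from above along its -z. Tilts about x by bolt. A coil spring 21 mm wide fills the 16 mm to the front plate; a 12 mm shank runs to the rear one.
- bolt (a joint): Turn of the bolt, rad, about the bracket's x axis (grows clockwise seen from the robot's side). At 0 the pointer hangs straight down and the gripping flats are vertical. A return spring keeps it at its stop, -0.30, where it is found, and pulls it back there whenever let go: 0.08 N m at the stop, 0.17 N m at 0.4. Other end stop 0.75.
- pointer_tip (a point): Tip of the black pointer, 3 mm thick, on the brass nut (18 mm across flats, 34 to 42 mm in front of the head's centre) at the front of the front plate; it turns with the bolt. 45 mm from the bolt axis; it points down at joint value 0 and moves to the robot's left (bracket's +y) as the bolt's value grows.
- mark_tip (a point): Upper, inner end of the red mark, a red tab 6 mm wide, 14 mm long, standing 22 mm out of the front plate towards the robot, 48 mm from the bolt axis, just beyond the pointer's tip. Its frame's y runs along the pointer's path, its x along the bolt, and z towards the bolt axis.
- mark (a joint): Where the red mark is set, rad, about the same axis, on the same scale as bolt: pointer and mark are in line when both values are equal. Set between 0.05 and 0.40 at the start; it stays where it is unless pushed.
- spanner: Spanner lying on the worktop in front of the bracket, about 0.16 m long, a bystander. Origin on its underside.
- block: Grey aluminium clamp block, 32 x 60 x 25 mm, on the worktop at the bracket's +y side, a bystander. Origin under its centre.
- cap: Blue screw cap, 36 mm wide, 22 mm high, on the worktop at the bracket's -y side, a bystander. Origin under its centre.
- tips: Blue and white tip box, 100 x 66 x 57 mm, left of the bracket, a bystander. Origin under its centre.
- glass: Small clear beaker, 53 mm wide, 66 mm high, at the back of the worktop, a bystander. Origin under its centre.
- vial_white: Vial with white cap, 28 mm wide, 62 mm high, back right, a bystander. Origin under its centre.
- vial_black: Vial with black cap, 28 mm wide, 62 mm high, back right, a bystander. Origin under its centre.
- pen: Marker pen with red cap, 15 x 130 x 17 mm, at the right of the worktop, a bystander. Origin under its centre.

How it is judged:
By the outcome, as a careful person would: the job done as asked, in the order asked, and still so for the second after the job is handed in, while the arm keeps its last pose, push and grip.
It also fails if it takes over 32 s, if anything falls off the work surface, if the arm or the gripper's body presses on something with over 40 N, if the wrist force passes 120 N, or if a joint passes its speed limit or range.

## Working session

There is one attempt and no reset: what is moved stays moved. The work goes in short steps, Python scripts to look and compute and a shell command to move; the robot and the scene stay as the last step left them, time stands still between calls to the robot, and variables do not carry over. Pictures are saved under pics/ and viewed, at most 10 in all, crops included, and the job is handed in when it is done.

```bash
mkdir -p pics
python3 - <<'E'
from rig import get_state, imaging
import cv2,numpy as np
np.set_printoptions(precision=4,suppress=True)
s=get_state();print({k:np.round(v,4) for k,v in s.items()})
for n in("side","top"):
    p=imaging.camera_params(n);print(n,p["camera_matrix"],p["cam_to_world"])
    cv2.imwrite(f"pics/{n}0.png",imaging.get_image(n)[:,:,::-1])
print(imaging.camera_params("wrist"))
E
```

```text
{'clock': np.float64(0.0), 'qpos': array([ 1.229 ,  0.2766,  1.5062,  0.    ,  1.3607, -0.121 ]), 'qd': array([-0.0015,  0.0011,  0.0006, -0.    , -0.0001,  0.0007]), 'effort': array([ -0.0003, -41.6773, -24.5812,  -0.0005,   0.011 ,   0.    ]), 'position': array([0.1258, 0.5606, 0.2494]), 'ee_rot': array([-0.0002,  0.1102,  0.9939, -0.0009]), 'contact_force': array([-0.0361, -0.8924,  0.1992]), 'moment': array([-0.0232, -0.05  , -0.0375]), 'gripper_force': np.float64(0.0), 'width': np.float64(0.0857)}
side [[525.5214   0.     281.579 ]
 [  0.     525.5214 209.6694]
 [  0.       0.       1.    ]] [[-0.9583 -0.1885  0.2146  0.1508]
 [-0.2853  0.5983 -0.7487  1.1772]
 [ 0.0127 -0.7788 -0.6272  1.1214]
 [ 0.      0.      0.      1.    ]]
top [[526.9946   0.     277.8382]
 [  0.     526.9946 205.4763]
 [  0.       0.       1.    ]] [[ 0.0238 -0.9818  0.1883  0.2743]
 [-0.9997 -0.0229  0.0074 -0.0836]
 [-0.0029 -0.1884 -0.9821  1.3111]
 [ 0.      0.      0.      1.    ]]
{'camera_matrix': array([[323.3262,   0.    , 283.7026],
       [  0.    , 323.3262, 210.3929],
       [  0.    ,   0.    ,   1.    ]]), 'T_tool_cam': array([[-0.0008, -0.9493, -0.3145,  0.0817],
       [ 1.    , -0.0006, -0.0005, -0.0004],
       [ 0.0003, -0.3145,  0.9493, -0.1241],
       [ 0.    ,  0.    ,  0.    ,  1.    ]])}
```

View pics/top0.png

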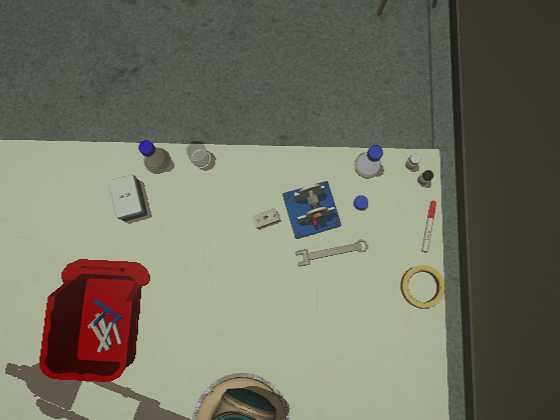

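View pics/side0.png

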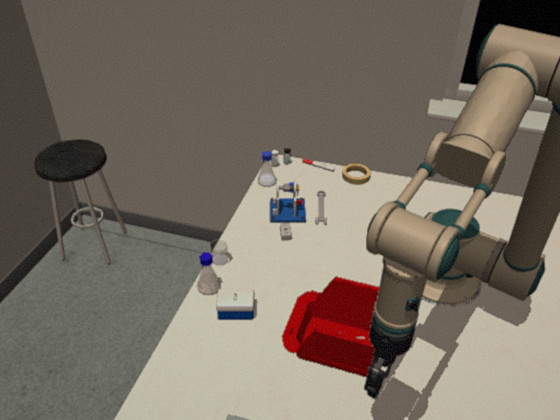

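The top view shows the bracket at about (312,210), with its front facing the robot and slightly yawed. The spanner is at (332,253), the block at (267,218) and the cap at (361,203). The side view adds only coarse detail.

```bash
cat > h.py <<'E'
import numpy as np,cv2
from rig import get_state,imaging
from scipy.spatial.transform import Rotation as R
def cam(n):
    p=imaging.camera_params(n)
    if n!="wrist": return p["camera_matrix"],p["cam_to_world"]
    s=get_state();T=np.eye(4);T[:3,3]=s["position"];w,x,y,z=s["ee_rot"];T[:3,:3]=R.from_quat([x,y,z,w]).as_matrix()
    return p["camera_matrix"],T@p["T_tool_cam"]
def plane(K,T,uv,p0,n):
    d=T[:3,:3]@np.linalg.inv(K)@np.array([uv[0],uv[1],1.]);o=T[:3,3]
    return o+d*(np.dot(np.array(p0)-o,n)/np.dot(d,n))
def proj(K,T,P):
    q=(np.linalg.inv(T)@np.append(P,1))[:3];q=K@q;return q[:2]/q[2]
E
python3 - <<'E'
from h import *
im=cv2.imread("pics/top0.png");hsv=cv2.cvtColor(im,cv2.COLOR_BGR2HSV)
m=cv2.inRange(hsv,(100,120,40),(125,255,255));w=np.zeros_like(m);w[170:245,275:350]=m[170:245,275:350]
w=cv2.morphologyEx(w,cv2.MORPH_OPEN,np.ones((2,2)))
K,T=cam("top")
pts=np.argwhere(w>0)[:,::-1]
P=np.array([plane(K,T,p,[0,0,.012],[0,0,1.])[:2] for p in pts],np.float32)
print(len(P),cv2.minAreaRect(P),cv2.boxPoints(cv2.minAreaRect(P)))
E
```

```text
931 ((0.5140005946159363, -0.16064484417438507), (0.11787348985671997, 0.11651597917079926), 17.41179847717285) [[ 0.44033146 -0.12269238]
 [ 0.4751974  -0.23386945]
 [ 0.58766973 -0.19859731]
 [ 0.55280375 -0.08742024]]
```

```bash
python3 -m inch '[{"claw":1,"travel":[0.1,-0.18,0],"turn":0.01},{"claw":1,"travel":[0.2,-0.36,0],"turn":0.02},{"claw":1,"travel":[0.3,-0.54,0],"turn":0.03},{"claw":1,"travel":[0.39,-0.72,0],"turn":0.035},{"claw":1,"travel":[0.49,-0.9,0],"turn":0.042}]' 20
python3 -m inch '[{"claw":1,"travel":[0.1,-0.18,0],"turn":0.01},{"claw":1,"travel":[0.2,-0.36,0],"turn":0.02},{"claw":1,"travel":[0.3,-0.54,0],"turn":0.03},{"claw":1,"travel":[0.39,-0.72,0],"turn":0.035},{"claw":1,"travel":[0.49,-0.9,0],"turn":0.042}]'
python3 -m inch '[{"claw":1,"travel":[0.1,-0.18,0],"turn":0.01},{"claw":1,"travel":[0.2,-0.36,0],"turn":0.02},{"claw":1,"travel":[0.3,-0.54,0],"turn":0.03},{"claw":1,"travel":[0.39,-0.72,0],"turn":0.035},{"claw":1,"travel":[0.48,-0.9,0],"turn":0.042}]'
python3 -m inch '[{"claw":1,"travel":[0.1,-0.18,0],"turn":0.01},{"claw":1,"travel":[0.2,-0.36,0],"turn":0.02},{"claw":1,"travel":[0.3,-0.54,0],"turn":0.03},{"claw":1,"travel":[0.39,-0.72,0],"turn":0.035},{"claw":1,"travel":[0.48,-0.9,0],"turn":0.042}]'
python3 - <<'E'
from h import *
s=get_state();K,T=cam("wrist");im=imaging.get_image("wrist");cv2.imwrite("pics/w1.png",im[:,:,::-1]);np.savez("w1.npz",K=K,T=T)
print(s["clock"],s["position"],s["ee_rot"],s["qpos"],s["contact_force"])
E
```

```text
clock: 0.6
position: [0.2241, 0.3794, 0.25]
ee_rot: [-0.0, 0.044, 0.999, -0.0]
contact_force: [0.5, -0.9, -0.2]
width: 0.0852
gripper_force: 0.0
clock: 1.1
position: [0.3219, 0.1995, 0.2502]
ee_rot: [-0.0, -0.022, 1.0, 0.0]
contact_force: [1.3, 0.2, 0.2]
width: 0.0855
gripper_force: 0.0
clock: 1.6
position: [0.4182, 0.0194, 0.2501]
ee_rot: [-0.0, -0.088, 0.996, 0.0]
contact_force: [1.3, -0.3, -0.0]
width: 0.0851
gripper_force: 0.0
clock: 2.1
position: [0.5142, -0.1605, 0.2499]
ee_rot: [-0.0, -0.153, 0.988, 0.0]
contact_force: [0.7, 0.0, -0.4]
width: 0.0854
gripper_force: 0.0
2.1 [ 0.51423057 -0.1604864   0.24985459] [-3.18971286e-04 -1.53080264e-01  9.88213636e-01  3.74166168e-04] [-4.31876620e-01  2.21960543e-01  1.58107483e+00  2.78508298e-04
  1.33950253e+00 -2.31010601e+00] [ 7.06431070e-01  6.26531924e-04 -4.11718336e-01]
```

View pics/w1.png

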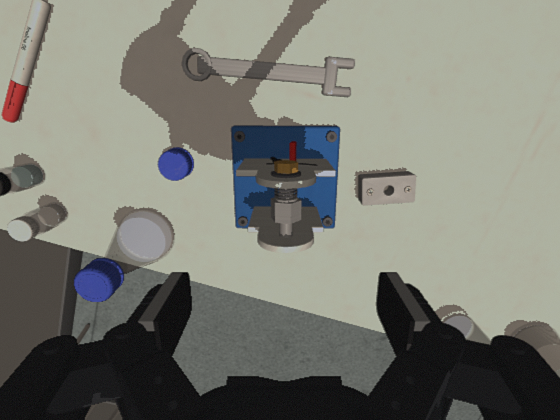

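Run:
```python
from h import *
im=cv2.imread("pics/w1.png");d=np.load("w1.npz");K,T=d["K"],d["T"]
hsv=cv2.cvtColor(im,cv2.COLOR_BGR2HSV)
m=cv2.inRange(hsv,(100,120,40),(125,255,255));w=np.zeros_like(m);w[115:260,215:350]=m[115:260,215:350]
w=cv2.morphologyEx(w,cv2.MORPH_OPEN,np.ones((2,2)))
P=np.array([plane(K,T,p,[0,0,.012],[0,0,1.])[:2] for p in np.argwhere(w>0)[:,::-1]],np.float32)
print(cv2.minAreaRect(P),cv2.boxPoints(cv2.minAreaRect(P)))
cv2.imwrite("pics/w1c.png",cv2.resize(im[115:260,220:350],None,fx=4,fy=4,interpolation=cv2.INTER_CUBIC))
```

```text
((0.5146366953849792, -0.15734034776687622), (0.11772102862596512, 0.11753682047128677), 17.557865142822266) [[ 0.44078973 -0.11906618]
 [ 0.47624695 -0.23112729]
 [ 0.5884837  -0.19561452]
 [ 0.55302644 -0.0835534 ]]
```

View pics/w1c.png

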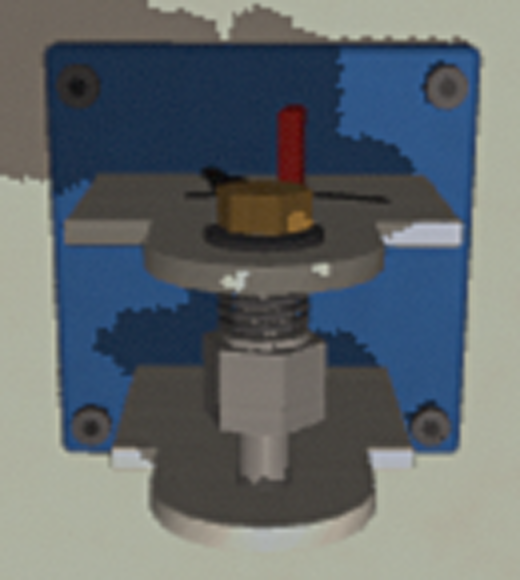

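The mark's red tab is at crop (290,108–185) and the pointer tip is at about (212,178), left of the mark. The head in the gap shows its top edge at crop x≈290, which fits a tilt of −0.3. Next I measure both angles, then descend.

```bash
cat >> h.py <<'E'
B0=np.array([0.5146,-0.1580,0]);YAW=np.radians(17.55)
Rb=R.from_euler('z',YAW).as_matrix()
def b2w(p,B=B0): return B+Rb@np.array(p)
def wang(uv,K,T,x,B=B0):
    "angle on bolt scale of a pixel lying in the plane bracket x=x"
    p=Rb.T@(plane(K,T,uv,b2w([x,0,.1],B),Rb[:,0])-B)
    return np.arctan2(p[1],.1-p[2]),np.hypot(p[1],p[2]-.1)
E
cat > red.py <<'E'
from h import *
def red(im,K,T,B=B0,maxrow=None):
    hsv=cv2.cvtColor(im,cv2.COLOR_BGR2HSV)
    m=cv2.inRange(hsv,(0,150,60),(6,255,255))|cv2.inRange(hsv,(172,150,60),(180,255,255))
    n,l,st,c=cv2.connectedComponentsWithStats(m)
    c0=proj(K,T,b2w([-.045,.01,.05],B))
    k=min((i for i in range(1,n) if st[i,4]>30),key=lambda i:np.hypot(*(c[i]-c0)))
    m=(l==k).astype(np.uint8);r0=st[k,1];best=[]
    rows=range(r0+2,r0+st[k,3]-2)
    for phi in np.arange(-.1,.6,.005):
        pts=[]
        for x in(-.031,-.053):
            for r in(.048,.062):
                for t in(-.003,.003):
                    pts.append(proj(K,T,b2w([x,r*np.sin(phi)+t*np.cos(phi),.1-r*np.cos(phi)+t*np.sin(phi)],B)))
        q=np.zeros_like(m);cv2.fillConvexPoly(q,cv2.convexHull(np.round(np.array(pts)).astype(np.int32)),1)
        a=np.array([[np.nonzero(z[r])[0].mean() if z[r].any() else np.nan for r in rows] for z in(m,q)])
        best.append((np.nanmean(abs(a[0]-a[1])),phi))
    return st[k],sorted(best)[:4]
E
python3 - <<'E'
from red import *
im=cv2.imread("pics/w1.png");d=np.load("w1.npz");K,T=d["K"],d["T"]
for dy in(-.1595,-.1573,):
    B=np.array([.5146,dy,0]);print(red(im,K,T,B),wang((220+212/4,115+178/4),K,T,-.038,B),proj(K,T,b2w([-.038,0,.1],B)))
E
python3 -m inch '[{"claw":0.1,"travel":[0,0.01,-0.1],"turn":0},{"claw":0.1,"travel":[0,0.01,-0.25],"turn":0},{"claw":0.1,"travel":[0,0.01,-0.4],"turn":0},{"claw":0.1,"travel":[0,0.01,-0.5],"turn":0},{"claw":0.1,"travel":[0,0.01,-0.5],"turn":0}]'
python3 - <<'E'
from h import *
s=get_state();K,T=cam("wrist");im=imaging.get_image("wrist");cv2.imwrite("pics/w2.png",im[:,:,::-1]);np.savez("w2.npz",K=K,T=T)
E
```

```text
(array([290, 142,   6,  19, 110], dtype=int32), [(np.float64(0.1), np.float64(0.15000000000000022)), (np.float64(0.4666666666666667), np.float64(0.15500000000000022)), (np.float64(0.4666666666666667), np.float64(0.16000000000000023)), (np.float64(0.5), np.float64(0.1450000000000002))]) (np.float64(-1.9914727068384002), np.float64(0.01061760796376487)) [284.59009146 158.66209565]
(array([290, 142,   6,  19, 110], dtype=int32), [(np.float64(0.03333333333333333), np.float64(0.10500000000000018)), (np.float64(0.03333333333333333), np.float64(0.11000000000000018)), (np.float64(0.03333333333333333), np.float64(0.11500000000000019)), (np.float64(0.1), np.float64(0.12000000000000019))]) (np.float64(-1.5963249921155438), np.float64(0.011925125668832194)) [287.06134516 159.44427169]
clock: 2.65
position: [0.5115, -0.1557, 0.1472]
ee_rot: [-0.003, -0.153, 0.988, 0.002]
contact_force: [-0.3, 0.4, 0.3]
width: 0.0466
gripper_force: 0.0
```

View pics/w2.png

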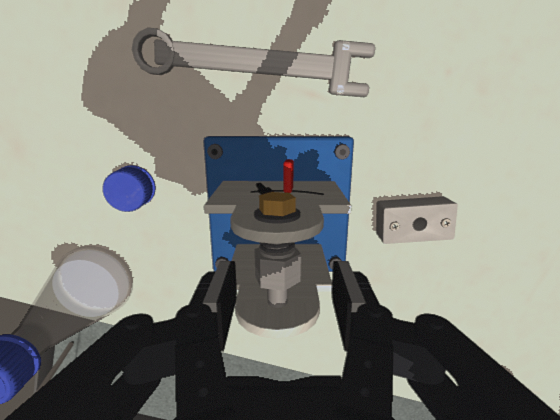

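The head is at about (279,265), centred between the open fingers to within the arm's motion lag. The red mark is at (288,177) and the pointer tip at (262,187).

```bash
python3 -m inch '[{"claw":0.1,"travel":[0,0,-0.05],"turn":0},{"claw":0.1,"travel":[0,0,-0.1],"turn":0},{"claw":0.1,"travel":[0,0,-0.1],"turn":0},{"claw":0.1,"travel":[0,0,-0.1],"turn":0}]'
python3 - <<'E'
from red import *
s=get_state();K,T=cam("wrist");im=imaging.get_image("wrist")[:,:,::-1].copy();cv2.imwrite("pics/w3.png",im);np.savez("w3.npz",K=K,T=T)
print(s["position"],s["contact_force"])
print(red(im,K,T))
for x in(-.018,0,.009):print(proj(K,T,b2w([x,0,.1])))
for a in(-.3,0,.15):print(proj(K,T,b2w([-.038,.045*np.sin(a),.1-.045*np.cos(a)])))
cv2.imwrite("pics/w3c.png",cv2.resize(im[100:300,180:380],None,fx=3,fy=3,interpolation=cv2.INTER_CUBIC))
E
```

```text
clock: 3.1
position: [0.514, -0.1569, 0.1304]
ee_rot: [0.0, -0.153, 0.988, 0.0]
contact_force: [0.0, -0.2, 0.7]
width: 0.0468
gripper_force: 0.0
[ 0.51397158 -0.1569389   0.13043391] [ 0.02901572 -0.22564817  0.65001159]
(array([287, 160,  11,  36, 352], dtype=int32), [(np.float64(0.4230769230769231), np.float64(0.12000000000000019)), (np.float64(0.5192307692307693), np.float64(0.11500000000000019)), (np.float64(0.5576923076923077), np.float64(0.1250000000000002)), (np.float64(0.6538461538461539), np.float64(0.1300000000000002))])
[281.34875883 234.10625732]
[281.42800566 265.34850254]
[281.46571147 280.21362889]
[260.43193392 177.86828535]
[281.7987713  177.16948474]
[292.51329929 177.34444757]
```

View pics/w3c.png

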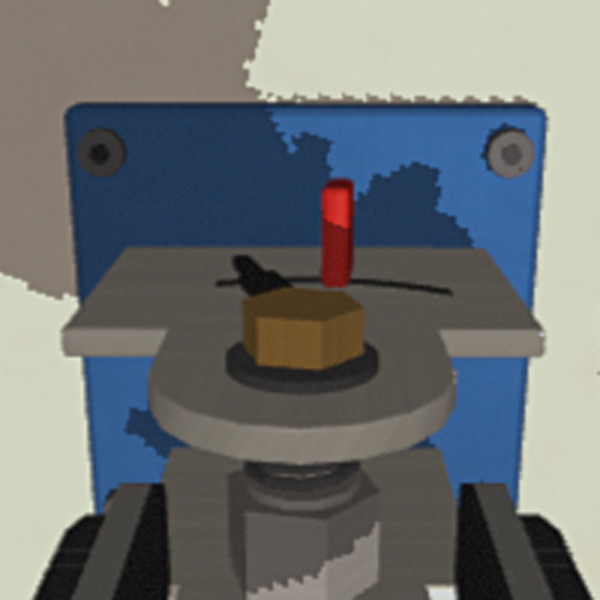

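The pointer tip is at crop (238,258), at its −0.3 stop. The red mark is at crop (338,180–285), about 0.12–0.13 rad. The head is centred at full-image column 281. Next I descend and grip.

```bash
python3 -m inch '[{"claw":0.1,"travel":[0,-0.005,-0.05],"turn":0},{"claw":0.1,"travel":[0,-0.005,-0.1],"turn":0},{"claw":0.1,"travel":[0,-0.005,-0.1],"turn":0},{"claw":-0.3,"travel":[0,-0.005,-0.1],"turn":0},{"claw":-0.6,"travel":[0,-0.005,-0.1],"turn":0}]' 25
python3 -m inch '[{"claw":-0.8,"travel":[0,0,0],"turn":0},{"claw":-0.8,"travel":[0,0,0],"turn":0},{"claw":-0.8,"travel":[0,0,0],"turn":0}]'
cat > look.py <<'E'
from red import *
import sys
n=sys.argv[1]
s=get_state();K,T=cam("wrist");im=imaging.get_image("wrist")[:,:,::-1].copy();cv2.imwrite(f"pics/{n}.png",im);np.savez(n+".npz",K=K,T=T)
print(np.round(s["position"],4),np.round(s["contact_force"],1),s["width"],s["gripper_force"],np.round(Rb.T@s["contact_force"],1))
print(red(im,K,T)[1][:3])
for a in(-.3,0,.125):print(a,proj(K,T,b2w([-.033,.045*np.sin(a),.1-.045*np.cos(a)])))
cv2.imwrite(f"pics/{n}c.png",cv2.resize(im[130:330,180:380],None,fx=3,fy=3,interpolation=cv2.INTER_CUBIC))
E
python3 look.py w4
```

```text
clock: 3.65
position: [0.5141, -0.1587, 0.1103]
ee_rot: [-0.0, -0.153, 0.988, -0.001]
contact_force: [0.1, -2.5, -3.5]
width: 0.0251
gripper_force: 24.7
clock: 3.95
position: [0.5141, -0.1586, 0.1103]
ee_rot: [0.0, -0.153, 0.988, -0.001]
contact_force: [0.0, -3.8, -3.0]
width: 0.0252
gripper_force: 24.7
[ 0.5141 -0.1586  0.1103] [ 0.  -3.8 -3. ] 0.02523117498065823 24.73640486598015 [-1.1 -3.6 -3. ]
[(np.float64(0.10344827586206896), np.float64(0.1250000000000002)), (np.float64(0.1206896551724138), np.float64(0.1300000000000002)), (np.float64(0.7241379310344828), np.float64(0.12000000000000019))]
-0.3 [261.23358325 194.8838488 ]
0 [284.59048372 193.95775038]
0.125 [294.364233   194.12588416]
```

View pics/w4c.png

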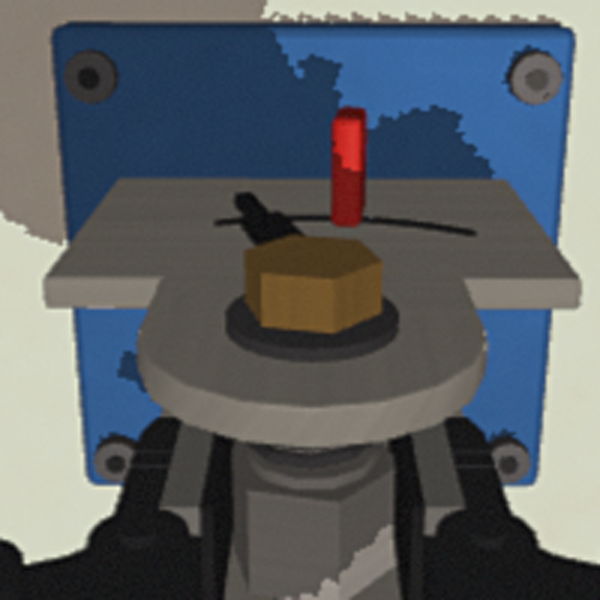

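Both pads hold the head, but friction leaves the bolt near −0.29 (pointer tip at crop (245,200), mark at (347,110–225)). The tool can't tilt, so I'll press the +y finger sideways and raise the tool, which should roll the head up.

```bash
python3 -m inch '[{"claw":-0.8,"travel":[0.004,-0.014,0],"turn":0},{"claw":-0.8,"travel":[0.004,-0.014,0],"turn":0},{"claw":-0.8,"travel":[0.004,-0.014,0.01],"turn":0},{"claw":-0.8,"travel":[0.004,-0.014,0.015],"turn":0},{"claw":-0.8,"travel":[0.004,-0.014,0.015],"turn":0}]'
cat > ptr.py <<'E'
from red import *
import sys
# pointer angle: dark pixels between nut and tip, seen in the plane x=-.033
def ptr(im,K,T,B=B0):
    g=im.max(2);best=[]
    for a in np.arange(-.4,.7,.01):
        v=[]
        for r in np.arange(.030,.0445,.001):
            for t in(-.001,0,.001):
                u=proj(K,T,b2w([-.035,r*np.sin(a)+t*np.cos(a),.1-r*np.cos(a)+t*np.sin(a)],B))
                v.append(cv2.getRectSubPix(g,(1,1),tuple(map(float,u)))[0,0])
        best.append((np.mean(v),round(a,3)))
    return sorted(best)[:4]
if __name__=="__main__":
    for n in sys.argv[1:]:
        d=np.load(n+".npz");print(n,ptr(cv2.imread(f"pics/{n}.png"),d["K"],d["T"]))
E
python3 look.py w5; python3 ptr.py w3 w4 w5
```

```text
clock: 4.5
position: [0.5141, -0.1589, 0.1106]
ee_rot: [-0.001, -0.153, 0.988, 0.002]
contact_force: [3.9, 3.5, -17.9]
width: 0.025
gripper_force: 26.3
[ 0.5141 -0.1589  0.1106] [  3.9   3.5 -17.9] 0.02503380099640771 26.324453428387642 [  4.8   2.2 -17.9]
[(np.float64(0.2413793103448276), np.float64(0.1250000000000002)), (np.float64(0.3620689655172414), np.float64(0.12000000000000019)), (np.float64(0.6724137931034483), np.float64(0.1300000000000002))]
-0.3 [261.03636565 195.07649053]
0 [284.34748337 194.09900545]
0.125 [294.10765032 194.24351403]
w3 [(np.float64(40.13333333333333), np.float64(-0.36)), (np.float64(40.8), np.float64(-0.37)), (np.float64(40.86666666666667), np.float64(-0.35)), (np.float64(42.977777777777774), np.float64(-0.38))]
w4 [(np.float64(37.75555555555555), np.float64(-0.35)), (np.float64(38.955555555555556), np.float64(-0.34)), (np.float64(39.0), np.float64(-0.36)), (np.float64(41.28888888888889), np.float64(-0.37))]
w5 [(np.float64(38.06666666666667), np.float64(-0.34)), (np.float64(38.111111111111114), np.float64(-0.35)), (np.float64(39.84444444444444), np.float64(-0.36)), (np.float64(40.13333333333333), np.float64(-0.33))]
```

```bash
python3 -m inch '[{"claw":-0.3,"travel":[0,0,-0.015],"turn":0},{"claw":-0.3,"travel":[0,0,-0.015],"turn":0},{"claw":-0.3,"travel":[0.009,-0.028,-0.015],"turn":0},{"claw":-0.3,"travel":[0.009,-0.028,-0.015],"turn":0},{"claw":-0.3,"travel":[0.009,-0.028,-0.015],"turn":0}]'
python3 look.py w6; python3 ptr.py w6
```

```text
clock: 5.05
position: [0.5145, -0.161, 0.1101]
ee_rot: [-0.001, -0.152, 0.988, 0.006]
contact_force: [-1.2, 15.5, 0.7]
width: 0.0298
gripper_force: 7.4
[ 0.5145 -0.161   0.1101] [-1.2 15.5  0.7] 0.029824527775328694 7.374410815536976 [ 3.5 15.1  0.7]
[(np.float64(0.22413793103448276), np.float64(0.1250000000000002)), (np.float64(0.46551724137931033), np.float64(0.1300000000000002)), (np.float64(0.5344827586206896), np.float64(0.12000000000000019))]
-0.3 [264.00887484 195.72349141]
0 [287.31756013 194.65038568]
0.125 [297.10331842 194.76044644]
w6 [(np.float64(38.888888888888886), np.float64(-0.36)), (np.float64(39.333333333333336), np.float64(-0.35)), (np.float64(40.15555555555556), np.float64(-0.37)), (np.float64(41.86666666666667), np.float64(-0.34))]
```

```bash
python3 -m inch '[{"claw":-0.3,"travel":[0.006,-0.019,0.01],"turn":0},{"claw":-0.3,"travel":[0.006,-0.019,0.02],"turn":0},{"claw":-0.3,"travel":[0.006,-0.019,0.02],"turn":0},{"claw":-0.3,"travel":[0.006,-0.019,0.02],"turn":0}]'
python3 look.py w7; python3 ptr.py w7
```

```text
clock: 5.5
position: [0.5148, -0.1622, 0.1133]
ee_rot: [-0.002, -0.151, 0.988, 0.008]
contact_force: [-0.9, 20.8, -1.0]
width: 0.0296
gripper_force: 9.9
[ 0.5148 -0.1622  0.1133] [-0.9 20.8 -1. ] 0.029567172257704596 9.926923101302236 [ 5.4 20.1 -1. ]
[(np.float64(0.21428571428571427), np.float64(0.1250000000000002)), (np.float64(0.26785714285714285), np.float64(0.1300000000000002)), (np.float64(0.75), np.float64(0.1350000000000002))]
-0.3 [265.8274005  194.35463415]
0 [288.72044062 193.26863667]
0.125 [298.34798634 193.35483278]
w7 [(np.float64(40.06666666666667), np.float64(-0.07)), (np.float64(41.666666666666664), np.float64(-0.06)), (np.float64(41.733333333333334), np.float64(-0.08)), (np.float64(45.266666666666666), np.float64(-0.09))]
```

```bash
python3 -m inch '[{"claw":-0.3,"travel":[0.001,-0.004,0.005],"turn":0},{"claw":-0.3,"travel":[0.001,-0.004,0.009],"turn":0},{"claw":-0.3,"travel":[0.001,-0.004,0.009],"turn":0},{"claw":-0.3,"travel":[0.001,-0.004,0.009],"turn":0}]'
python3 look.py w8; python3 ptr.py w8
```

```text
clock: 5.95
position: [0.5149, -0.1624, 0.1142]
ee_rot: [-0.002, -0.151, 0.988, 0.009]
contact_force: [1.3, 21.9, -7.0]
width: 0.0296
gripper_force: 10.0
[ 0.5149 -0.1624  0.1142] [ 1.3 21.9 -7. ] 0.029629116190082072 9.984539025463164 [ 7.8 20.5 -7. ]
[(np.float64(0.05357142857142857), np.float64(0.1250000000000002)), (np.float64(0.10714285714285714), np.float64(0.1300000000000002)), (np.float64(0.8035714285714286), np.float64(0.12000000000000019))]
-0.3 [266.14767173 194.05383601]
0 [288.93006787 192.96227928]
0.125 [298.51451139 193.04133   ]
w8 [(np.float64(38.55555555555556), np.float64(0.01)), (np.float64(39.4), np.float64(0.0)), (np.float64(40.62222222222222), np.float64(0.02)), (np.float64(42.93333333333333), np.float64(-0.01))]
```

View pics/w8c.png

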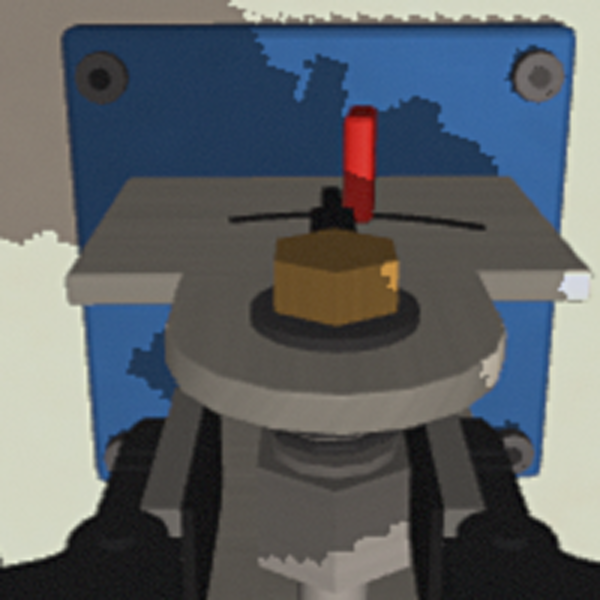

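The pointer is now near 0, with its tip at crop (331,190). The mark's centreline is at crop x≈360, so about 0.12 rad remains.

```bash
python3 -m inch '[{"claw":-0.3,"travel":[0,0,0.005],"turn":0},{"claw":-0.3,"travel":[0,0,0.01],"turn":0},{"claw":-0.3,"travel":[0,0,0.01],"turn":0},{"claw":-0.3,"travel":[0,0,0.01],"turn":0}]'
python3 look.py w9; python3 ptr.py w9
```

```text
clock: 6.4
position: [0.5139, -0.1629, 0.1156]
ee_rot: [-0.003, -0.152, 0.988, 0.009]
contact_force: [-1.2, 19.6, -8.9]
width: 0.03
gripper_force: 9.1
[ 0.5139 -0.1629  0.1156] [-1.2 19.6 -8.9] 0.03002963338567038 9.120647692061539 [ 4.8 19.  -8.9]
[(np.float64(0.17857142857142858), np.float64(0.1250000000000002)), (np.float64(0.30357142857142855), np.float64(0.1300000000000002)), (np.float64(0.5714285714285714), np.float64(0.12000000000000019))]
-0.3 [266.56932289 195.3001899 ]
0 [289.13126878 194.22877272]
0.125 [298.62479874 194.31391808]
w9 [(np.float64(40.4), np.float64(0.04)), (np.float64(42.46666666666667), np.float64(0.03)), (np.float64(43.75555555555555), np.float64(0.05)), (np.float64(46.6), np.float64(0.02))]
```

```bash
python3 -m inch '[{"claw":-0.3,"travel":[0.002,-0.008,0.005],"turn":0},{"claw":-0.3,"travel":[0.002,-0.008,0.01],"turn":0},{"claw":-0.3,"travel":[0.002,-0.008,0.01],"turn":0},{"claw":-0.3,"travel":[0.002,-0.008,0.01],"turn":0}]'
python3 look.py w10; python3 ptr.py w10
```

```text
clock: 6.85
position: [0.5134, -0.1633, 0.1171]
ee_rot: [-0.004, -0.151, 0.988, 0.01]
contact_force: [-1.9, 20.7, -9.0]
width: 0.0295
gripper_force: 9.9
[ 0.5134 -0.1633  0.1171] [-1.9 20.7 -9. ] 0.029539374987670345 9.867348291445524 [ 4.4 20.3 -9. ]
[(np.float64(0.44642857142857145), np.float64(0.1250000000000002)), (np.float64(0.5892857142857143), np.float64(0.1300000000000002)), (np.float64(0.8571428571428571), np.float64(0.12000000000000019))]
-0.3 [266.82410104 195.87421243]
0 [289.17686856 194.78885425]
0.125 [298.58689062 194.86403771]
w10 [(np.float64(48.31111111111111), np.float64(0.1)), (np.float64(49.77777777777778), np.float64(0.09)), (np.float64(49.86666666666667), np.float64(0.11)), (np.float64(53.48888888888889), np.float64(0.08))]
```

```bash
python3 -m inch '[{"claw":-0.35,"travel":[0,0,0.003],"turn":0},{"claw":-0.4,"travel":[0,0,0.004],"turn":0},{"claw":-0.5,"travel":[0,0,0.005],"turn":0},{"claw":-0.7,"travel":[0,0,0.005],"turn":0},{"claw":-0.7,"travel":[0,0,0.005],"turn":0}]' 20
python3 look.py w11; python3 ptr.py w11
```

```text
clock: 7.4
position: [0.5125, -0.1606, 0.1177]
ee_rot: [-0.005, -0.151, 0.988, 0.013]
contact_force: [-0.6, 27.1, -8.2]
width: 0.0232
gripper_force: 21.3
[ 0.5125 -0.1606  0.1177] [-0.6 27.1 -8.2] 0.02324037581049528 21.273280335590243 [ 7.6 26.  -8.2]
[(np.float64(0.5785714285714282), np.float64(0.1300000000000002)), (np.float64(0.6321428571428568), np.float64(0.1350000000000002)), (np.float64(0.6678571428571425), np.float64(0.1250000000000002))]
-0.3 [261.36101851 195.77512637]
0 [283.69685967 194.63858268]
0.125 [293.07444848 194.68942296]
w11 [(np.float64(51.51111111111111), np.float64(0.12)), (np.float64(51.888888888888886), np.float64(0.13)), (np.float64(54.77777777777778), np.float64(0.11)), (np.float64(54.91111111111111), np.float64(0.14))]
```

View pics/w11c.png

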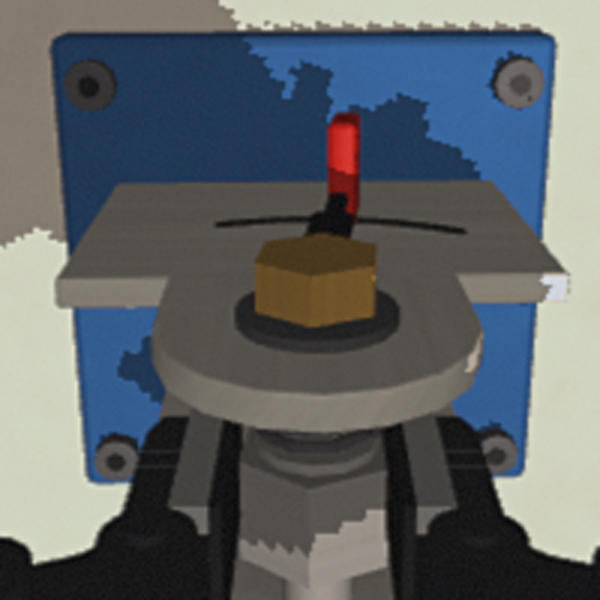

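Run:
```python
from h import *
im=cv2.imread("pics/w11.png")
cv2.imwrite("pics/w11z.png",cv2.resize(im[160:220,255:330],None,fx=8,fy=8,interpolation=cv2.INTER_NEAREST))
for r in range(186,210,2):
    v=im[r,285:302].astype(int);print(r,''.join('R' if p[2]>70 and p[1]<.5*p[2] else '#' if p.max()<45 else '.' for p in v))
d=np.load("w11.npz");K,T=d["K"],d["T"]
for a in(.09,.12,.15):
  print(a,[np.round(proj(K,T,b2w([-.0345,r*np.sin(a),.1-r*np.cos(a)])),1) for r in(.035,.045,.048)])
```

```text
186 ....RRRRRRRRRRR..
188 ....RRRRRRRRRR...
190 ....RRRRRRRRRR...
192 ....RRRRRRRRRRR..
194 ..........RRRRR..
196 .....######RRRR..
198 ....######.RRRR..
200 ...#######.RRR...
202 #############....
204 #############....
206 ############.....
208 ......######.....
0.09 [array([289.7, 196.7]), array([290.5, 192.2]), array([290.7, 191. ])]
0.12 [array([291.5, 196.7]), array([292.7, 192.3]), array([293., 191.])]
0.15 [array([293.4, 196.8]), array([295. , 192.3]), array([295.4, 191.1])]
```

The pointer tip is centred at column 292.7 and the mark at 294.2, so the pointer is about 0.02 rad short. A small further raise should close that.

```bash
python3 -m inch '[{"claw":-0.7,"travel":[0,0,0.004],"turn":0},{"claw":-0.7,"travel":[0,0,0.006],"turn":0},{"claw":-0.7,"travel":[0,0,0.006],"turn":0}]'
cat > cmp.py <<'E'
from h import *
import sys
n=sys.argv[1];im=cv2.imread(f"pics/{n}.png")
for r in range(186,212,2):
    v=im[r,280:310].astype(int);print(r,''.join('R' if p[2]>70 and p[1]<.5*p[2] else '#' if p.max()<45 else '.' for p in v))
E
python3 look.py w12; python3 ptr.py w12; python3 cmp.py w12
```

```text
clock: 7.75
position: [0.5124, -0.1606, 0.1178]
ee_rot: [-0.005, -0.151, 0.988, 0.013]
contact_force: [-0.0, 27.1, -15.0]
width: 0.0234
gripper_force: 20.6
[ 0.5124 -0.1606  0.1178] [ -0.   27.1 -15. ] 0.023401852199076284 20.563264922238886 [  8.1  25.8 -15. ]
[(np.float64(0.6857142857142853), np.float64(0.1250000000000002)), (np.float64(0.7035714285714282), np.float64(0.1300000000000002)), (np.float64(0.7571428571428568), np.float64(0.1350000000000002))]
-0.3 [261.35624422 195.79270662]
0 [283.67452084 194.65638227]
0.125 [293.04500461 194.7063166 ]
w12 [(np.float64(51.666666666666664), np.float64(0.13)), (np.float64(52.2), np.float64(0.12)), (np.float64(54.022222222222226), np.float64(0.14)), (np.float64(54.28888888888889), np.float64(0.11))]
186 .........RRRRRRRRRRR..........
188 .........RRRRRRRRRR...........
190 .........RRRRRRRRRR...........
192 .........RRRRRRRRRRR..........
194 .........R.....RRRR...........
196 .........#######RRR...........
198 .........######.RRR...........
200 ........#######.RRR...........
202 ##################............
204 ...###############......######
206 ...##############.............
208 ............#####.............
210 ..............................
```

```bash
python3 -m inch '[{"claw":-0.7,"travel":[0,0,0.004],"turn":0},{"claw":-0.7,"travel":[0,0,0.008],"turn":0},{"claw":-0.7,"travel":[0,0,0.008],"turn":0}]'
python3 look.py w13; python3 ptr.py w13; python3 cmp.py w13
```

```text
clock: 8.1
position: [0.5121, -0.1608, 0.1185]
ee_rot: [-0.006, -0.151, 0.988, 0.013]
contact_force: [1.1, 25.8, -19.8]
width: 0.0231
gripper_force: 19.9
[ 0.5121 -0.1608  0.1185] [  1.1  25.8 -19.8] 0.023070916251636132 19.945873499382287 [  8.8  24.2 -19.8]
[(np.float64(0.7142857142857143), np.float64(0.1250000000000002)), (np.float64(0.8035714285714286), np.float64(0.12000000000000019)), (np.float64(0.8035714285714286), np.float64(0.1300000000000002))]
-0.3 [261.43963163 196.23122047]
0 [283.66300132 195.10616972]
0.125 [292.99417621 195.15888568]
w13 [(np.float64(50.55555555555556), np.float64(0.12)), (np.float64(50.82222222222222), np.float64(0.13)), (np.float64(52.08888888888889), np.float64(0.11)), (np.float64(55.17777777777778), np.float64(0.14))]
186 .........RRRRRRRRRRR..........
188 .........RRRRRRRRRRR..........
190 .........RRRRRRRRRR...........
192 .........RRRRRRRRRR...........
194 .........RR.RRRRRRR...........
196 .........######.RRR...........
198 .........######.RRR...........
200 ........#######RRRR...........
202 ...##############.R...........
204 ...###############.###########
206 ...##############.............
208 ..##......#######.............
210 ..............................
```

```bash
python3 -m inch '[{"claw":-0.7,"travel":[0.005,-0.016,0],"turn":0},{"claw":-0.7,"travel":[0.007,-0.024,0.002],"turn":0},{"claw":-0.7,"travel":[0.007,-0.024,0.005],"turn":0}]'
python3 look.py w14; python3 ptr.py w14; python3 cmp.py w14
```

```text
clock: 8.45
position: [0.5121, -0.1615, 0.1194]
ee_rot: [-0.007, -0.15, 0.988, 0.018]
contact_force: [0.4, 35.9, -16.2]
width: 0.0231
gripper_force: 21.7
[ 0.5121 -0.1615  0.1194] [  0.4  35.9 -16.2] 0.023117565559334315 21.651385501027107 [ 11.2  34.2 -16.2]
[(np.float64(0.23214285714285715), np.float64(0.12000000000000019)), (np.float64(0.23214285714285715), np.float64(0.1250000000000002)), (np.float64(0.5892857142857143), np.float64(0.11500000000000019))]
-0.3 [261.60178959 196.17945845]
0 [283.69055309 194.96822794]
0.125 [292.97670068 194.98112106]
w14 [(np.float64(39.6), np.float64(0.23)), (np.float64(40.577777777777776), np.float64(0.22)), (np.float64(42.06666666666667), np.float64(0.24)), (np.float64(44.93333333333333), np.float64(0.21))]
186 .........RRRRRRRRRR...........
188 .........RRRRRRRRRR...........
190 .........RRRRRRRRRR...........
192 .........RRRRRRRRRR...........
194 .........RRRRRRRR.............
196 .........RRRRRR.######........
198 .........RRRRR.#######........
200 .........RRRR.#######.........
202 ........##############........
204 .......#######################
206 ......################........
208 .............########.........
210 ..............................
```

It overshot to about 0.23, so I'm backing off.

```bash
python3 -m inch '[{"claw":-0.7,"travel":[0,0,-0.004],"turn":0},{"claw":-0.7,"travel":[0,0,-0.007],"turn":0},{"claw":-0.7,"travel":[0,0,-0.007],"turn":0}]'
python3 look.py w15; python3 ptr.py w15; python3 cmp.py w15
```

```text
clock: 8.8
position: [0.5122, -0.1614, 0.1193]
ee_rot: [-0.006, -0.15, 0.988, 0.017]
contact_force: [-3.2, 36.4, -7.9]
width: 0.0231
gripper_force: 22.8
[ 0.5122 -0.1614  0.1193] [-3.2 36.4 -7.9] 0.02307305175406143 22.753860647790134 [ 7.9 35.6 -7.9]
[(np.float64(0.30357142857142855), np.float64(0.1250000000000002)), (np.float64(0.42857142857142855), np.float64(0.12000000000000019)), (np.float64(0.7142857142857143), np.float64(0.1300000000000002))]
-0.3 [261.71243787 196.10965968]
0 [283.8148471  194.91204197]
0.125 [293.10626923 194.93134766]
w15 [(np.float64(39.888888888888886), np.float64(0.23)), (np.float64(41.46666666666667), np.float64(0.24)), (np.float64(42.266666666666666), np.float64(0.22)), (np.float64(44.84444444444444), np.float64(0.25))]
186 .........RRRRRRRRRRR..........
188 .........RRRRRRRRRRR..........
190 .........RRRRRRRRRR...........
192 ..........RRRRRRRRR...........
194 ..........RRRRRRRR............
196 .........RRRRRRR######........
198 .........RRRRRR#######........
200 ..........RRRR#######.........
202 .........#############........
204 .......#######################
206 .......###############........
208 .............########.........
210 ..............................
```

```bash
python3 -m inch '[{"claw":-0.7,"travel":[0,0,-0.006],"turn":0},{"claw":-0.7,"travel":[0,0,-0.012],"turn":0},{"claw":-0.7,"travel":[0,0,-0.012],"turn":0}]'
python3 look.py w16; python3 ptr.py w16
```

```text
clock: 9.15
position: [0.5122, -0.1613, 0.1187]
ee_rot: [-0.006, -0.15, 0.988, 0.017]
contact_force: [-5.1, 36.7, 3.7]
width: 0.0228
gripper_force: 23.9
[ 0.5122 -0.1613  0.1187] [-5.1 36.7  3.7] 0.022793239538371098 23.88738632434979 [ 6.2 36.5  3.7]
[(np.float64(0.2857142857142857), np.float64(0.1250000000000002)), (np.float64(0.375), np.float64(0.12000000000000019)), (np.float64(0.6785714285714286), np.float64(0.11500000000000019))]
-0.3 [261.49080606 196.28533245]
0 [283.67380237 195.08180114]
0.125 [292.99752186 195.10278143]
w16 [(np.float64(45.84444444444444), np.float64(0.19)), (np.float64(47.355555555555554), np.float64(0.2)), (np.float64(47.666666666666664), np.float64(0.18)), (np.float64(50.24444444444445), np.float64(0.21))]
```

```bash
python3 -m inch '[{"claw":-0.7,"travel":[0,0,-0.005],"turn":0},{"claw":-0.7,"travel":[0,0,-0.005],"turn":0}]'
python3 look.py w17; python3 ptr.py w17; python3 cmp.py w17
```

```text
clock: 9.4
position: [0.5121, -0.161, 0.1179]
ee_rot: [-0.006, -0.15, 0.988, 0.017]
contact_force: [-6.1, 38.4, 3.6]
width: 0.0231
gripper_force: 23.2
[ 0.5121 -0.161   0.1179] [-6.1 38.4  3.6] 0.023078814495847585 23.220530200051144 [ 5.7 38.5  3.6]
[(np.float64(0.3333333333333333), np.float64(0.1250000000000002)), (np.float64(0.3888888888888889), np.float64(0.1300000000000002)), (np.float64(0.7407407407407407), np.float64(0.12000000000000019))]
-0.3 [260.9275012  196.59497329]
0 [283.20730765 195.37758718]
0.125 [292.56897985 195.39704411]
w17 [(np.float64(48.82222222222222), np.float64(0.1)), (np.float64(49.46666666666667), np.float64(0.09)), (np.float64(51.422222222222224), np.float64(0.11)), (np.float64(52.24444444444445), np.float64(0.08))]
186 .........RRRRRRRRRR...........
188 .........RRRRRRRRRR...........
190 .........RRRRRRRRRR...........
192 .........RRRRRRRRRR...........
194 .........RRRRRRRRRR...........
196 ........######RRRRR...........
198 .......#######RRRRR...........
200 .......######.RRRRR...........
202 ...#############RR............
204 .###############.R.###########
206 ..##############..............
208 .###############..............
210 ..............................
```

```bash
python3 -m inch '[{"claw":-0.7,"travel":[0,0,0.006],"turn":0},{"claw":-0.7,"travel":[0,0,0.011],"turn":0},{"claw":-0.7,"travel":[0,0,0.011],"turn":0}]'
python3 look.py w18; python3 ptr.py w18; python3 cmp.py w18
```

```text
clock: 9.75
position: [0.5121, -0.1611, 0.1181]
ee_rot: [-0.006, -0.15, 0.988, 0.018]
contact_force: [-3.0, 36.7, -7.8]
width: 0.0229
gripper_force: 22.1
[ 0.5121 -0.1611  0.1181] [-3.  36.7 -7.8] 0.02294096393152868 22.110995929688215 [ 8.2 35.9 -7.8]
[(np.float64(0.4107142857142857), np.float64(0.1250000000000002)), (np.float64(0.44642857142857145), np.float64(0.1300000000000002)), (np.float64(0.9821428571428571), np.float64(0.12000000000000019))]
-0.3 [260.95217294 196.62015149]
0 [283.19346112 195.40247402]
0.125 [292.53963187 195.41975899]
w18 [(np.float64(50.577777777777776), np.float64(0.11)), (np.float64(50.733333333333334), np.float64(0.12)), (np.float64(52.86666666666667), np.float64(0.1)), (np.float64(53.06666666666667), np.float64(0.13))]
186 .........RRRRRRRRRR...........
188 .........RRRRRRRRRR...........
190 .........RRRRRRRRRR...........
192 .........RRRRRRRRRR...........
194 .........RRRRRRRRRR...........
196 .........######RRRR...........
198 ........######.RRRR...........
200 ........######RRRRR...........
202 ....#############R............
204 #.###############.############
206 ..###############.............
208 ..###############.............
210 ..............................
```

```bash
python3 -m inch '[{"claw":-0.7,"travel":[0,0,0.003],"turn":0},{"claw":-0.7,"travel":[0,0,0.003],"turn":0}]'
python3 look.py w19|head -1; python3 ptr.py w19; python3 cmp.py w19|sed -n 5,8p
python3 -m inch '[{"claw":-0.7,"travel":[0,0,0.002],"turn":0},{"claw":-0.7,"travel":[0,0,0.002],"turn":0}]'|sed -n 1,2p
python3 look.py w20|head -1; python3 ptr.py w20; python3 cmp.py w20|sed -n 5,8p
```

```text
clock: 10.0
position: [0.5121, -0.1611, 0.1183]
ee_rot: [-0.006, -0.15, 0.988, 0.018]
contact_force: [-1.8, 36.6, -10.2]
width: 0.023
gripper_force: 21.9
[ 0.5121 -0.1611  0.1183] [ -1.8  36.6 -10.2] 0.022993987745045297 21.91326868487522 [  9.3  35.5 -10.2]
w19 [(np.float64(51.48888888888889), np.float64(0.13)), (np.float64(52.44444444444444), np.float64(0.14)), (np.float64(52.888888888888886), np.float64(0.12)), (np.float64(55.93333333333333), np.float64(0.11))]
194 .........RRRRRRRRRR...........
196 .........######.RRR...........
198 .........######.RRR...........
200 ........#######RRRR...........
clock: 10.25
position: [0.5121, -0.1611, 0.1185]
[ 0.5121 -0.1611  0.1185] [ -1.1  36.1 -12. ] 0.022859509069427037 21.802049278921913 [  9.8  34.8 -12. ]
w20 [(np.float64(51.93333333333333), np.float64(0.14)), (np.float64(52.8), np.float64(0.15)), (np.float64(53.48888888888889), np.float64(0.13)), (np.float64(56.86666666666667), np.float64(0.16))]
194 .........RRRRRRRRRR...........
196 .........R######.RR...........
198 ..........######RRR...........
200 .........######.RRR...........
```

```bash
python3 -m inch '[{"claw":-0.7,"travel":[0,0,0.0012],"turn":0},{"claw":-0.7,"travel":[0,0,0.0012],"turn":0},{"claw":-0.7,"travel":[0,0,0.0012],"turn":0},{"claw":-0.7,"travel":[0,0,0.0012],"turn":0}]'|sed -n 1,2p
python3 look.py w21; python3 ptr.py w21; python3 cmp.py w21|sed -n 5,8p
```

```text
clock: 10.7
position: [0.5121, -0.1612, 0.1185]
[ 0.5121 -0.1612  0.1185] [ -1.3  36.5 -12.2] 0.02275678753187477 21.748021603798406 [  9.8  35.2 -12.2]
[(np.float64(0.13580246913580318), np.float64(0.1250000000000002)), (np.float64(0.19135802469135874), np.float64(0.1300000000000002)), (np.float64(0.5617283950617291), np.float64(0.12000000000000019))]
-0.3 [261.12198206 196.48670937]
0 [283.31457642 195.27279071]
0.125 [292.64145664 195.2890622 ]
w21 [(np.float64(51.28888888888889), np.float64(0.15)), (np.float64(52.55555555555556), np.float64(0.16)), (np.float64(53.28888888888889), np.float64(0.14)), (np.float64(55.111111111111114), np.float64(0.17))]
194 .........RRRRRRRRRR...........
196 .........R.######RR...........
198 ..........######.RR...........
200 .........#######RRR...........
```

View pics/w21c.png

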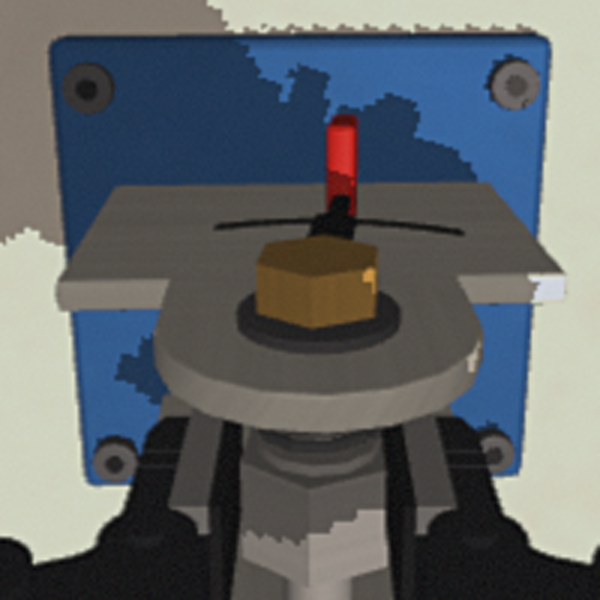

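The pointer tip (crop x≈342) now lines up with the mark's centreline (crop x≈342). Next is the hold.

```bash
H='x'; python3 -m inch '[{"claw":-0.7,"travel":[0,0,0],"turn":0},{"claw":-0.7,"travel":[0,0,0],"turn":0},{"claw":-0.7,"travel":[0,0,0],"turn":0},{"claw":-0.7,"travel":[0,0,0],"turn":0},{"claw":-0.7,"travel":[0,0,0],"turn":0}]'|sed -n 1,2p
python3 -m inch '[{"claw":-0.7,"travel":[0,0,0],"turn":0},{"claw":-0.7,"travel":[0,0,0],"turn":0},{"claw":-0.7,"travel":[0,0,0],"turn":0},{"claw":-0.7,"travel":[0,0,0],"turn":0},{"claw":-0.7,"travel":[0,0,0],"turn":0}]'|sed -n 1,2p
python3 look.py w22|head -1; python3 ptr.py w22; python3 cmp.py w22|sed -n 5,8p
```

```text
clock: 11.25
position: [0.5121, -0.1612, 0.1185]
clock: 11.75
position: [0.5121, -0.1612, 0.1185]
[ 0.5121 -0.1612  0.1185] [ -0.5  37.1 -13.3] 0.022964510986317178 21.74795686985817 [ 10.7  35.5 -13.3]
w22 [(np.float64(51.644444444444446), np.float64(0.15)), (np.float64(52.355555555555554), np.float64(0.16)), (np.float64(54.111111111111114), np.float64(0.14)), (np.float64(55.44444444444444), np.float64(0.17))]
194 .........RRRRRRRRRR...........
196 .........R.######RR...........
198 ..........#######RR...........
200 .........#######RRR...........
```

It is stable, so I'll hold for 3 more seconds.

```bash
python3 -m inch '[{"claw":-0.7,"travel":[0,0,0],"turn":0},{"claw":-0.7,"travel":[0,0,0],"turn":0},{"claw":-0.7,"travel":[0,0,0],"turn":0},{"claw":-0.7,"travel":[0,0,0],"turn":0},{"claw":-0.7,"travel":[0,0,0],"turn":0}]' >/dev/null
python3 -m inch '[{"claw":-0.7,"travel":[0,0,0],"turn":0},{"claw":-0.7,"travel":[0,0,0],"turn":0},{"claw":-0.7,"travel":[0,0,0],"turn":0},{"claw":-0.7,"travel":[0,0,0],"turn":0},{"claw":-0.7,"travel":[0,0,0],"turn":0}]' >/dev/null
python3 -m inch '[{"claw":-0.7,"travel":[0,0,0],"turn":0},{"claw":-0.7,"travel":[0,0,0],"turn":0},{"claw":-0.7,"travel":[0,0,0],"turn":0},{"claw":-0.7,"travel":[0,0,0],"turn":0},{"claw":-0.7,"travel":[0,0,0],"turn":0}]' >/dev/null
python3 -m inch '[{"claw":-0.7,"travel":[0,0,0],"turn":0},{"claw":-0.7,"travel":[0,0,0],"turn":0},{"claw":-0.7,"travel":[0,0,0],"turn":0},{"claw":-0.7,"travel":[0,0,0],"turn":0},{"claw":-0.7,"travel":[0,0,0],"turn":0}]' >/dev/null
python3 -m inch '[{"claw":-0.7,"travel":[0,0,0],"turn":0},{"claw":-0.7,"travel":[0,0,0],"turn":0},{"claw":-0.7,"travel":[0,0,0],"turn":0},{"claw":-0.7,"travel":[0,0,0],"turn":0},{"claw":-0.7,"travel":[0,0,0],"turn":0}]'
python3 look.py w23; python3 ptr.py w23; python3 cmp.py w23|sed -n 5,8p
```

```text
clock: 14.3
position: [0.5121, -0.1612, 0.1185]
ee_rot: [-0.006, -0.15, 0.988, 0.018]
contact_force: [-1.5, 35.0, -12.5]
width: 0.0229
gripper_force: 21.7
[ 0.5121 -0.1612  0.1185] [ -1.5  35.  -12.5] 0.022867703160168645 21.747577751766585 [  9.1  33.8 -12.5]
[(np.float64(0.16666666666666735), np.float64(0.1250000000000002)), (np.float64(0.20238095238095305), np.float64(0.1300000000000002)), (np.float64(0.5773809523809531), np.float64(0.12000000000000019))]
-0.3 [261.11505821 196.47122531]
0 [283.31075648 195.25749567]
0.125 [292.63893066 195.27377328]
w23 [(np.float64(51.977777777777774), np.float64(0.15)), (np.float64(53.06666666666667), np.float64(0.16)), (np.float64(54.422222222222224), np.float64(0.14)), (np.float64(55.91111111111111), np.float64(0.17))]
194 .........RRRRRRRRRR...........
196 .........R.######RR...........
198 ..........######.RR...........
200 .........#######RRR...........
```

It held for more than 3 s, but the −y pad carries little load. I'll firm up the grip gently and check again.

```bash
python3 -m inch '[{"claw":-0.7,"travel":[0,0,0],"turn":0},{"claw":-0.7,"travel":[0,0,0],"turn":0},{"claw":-0.7,"travel":[0,0,0],"turn":0}]' 30
python3 look.py w24|head -1; python3 ptr.py w24; python3 cmp.py w24|sed -n 5,8p
```

```text
clock: 14.65
position: [0.5121, -0.1612, 0.1186]
ee_rot: [-0.006, -0.15, 0.988, 0.018]
contact_force: [-1.4, 35.9, -12.7]
width: 0.0226
gripper_force: 30.0
[ 0.5121 -0.1612  0.1186] [ -1.4  35.9 -12.7] 0.022631952456576062 30.037288918392733 [  9.5  34.6 -12.7]
w24 [(np.float64(50.84444444444444), np.float64(0.15)), (np.float64(52.355555555555554), np.float64(0.14)), (np.float64(52.977777777777774), np.float64(0.16)), (np.float64(55.46666666666667), np.float64(0.13))]
194 .........RRRRRRRRRR...........
196 .........R.#####.RR...........
198 ..........######.RR...........
200 .........#######RRR...........
```

```bash
python3 -m inch '[{"claw":-0.7,"travel":[0,0,0],"turn":0},{"claw":-0.7,"travel":[0,0,0],"turn":0},{"claw":-0.7,"travel":[0,0,0],"turn":0},{"claw":-0.7,"travel":[0,0,0],"turn":0},{"claw":-0.7,"travel":[0,0,0],"turn":0}]' >/dev/null
python3 -m inch '[{"claw":-0.7,"travel":[0,0,0],"turn":0},{"claw":-0.7,"travel":[0,0,0],"turn":0},{"claw":-0.7,"travel":[0,0,0],"turn":0},{"claw":-0.7,"travel":[0,0,0],"turn":0},{"claw":-0.7,"travel":[0,0,0],"turn":0}]' >/dev/null
python3 -m inch '[{"claw":-0.7,"travel":[0,0,0],"turn":0},{"claw":-0.7,"travel":[0,0,0],"turn":0},{"claw":-0.7,"travel":[0,0,0],"turn":0},{"claw":-0.7,"travel":[0,0,0],"turn":0},{"claw":-0.7,"travel":[0,0,0],"turn":0}]' >/dev/null
python3 -m inch '[{"claw":-0.7,"travel":[0,0,0],"turn":0},{"claw":-0.7,"travel":[0,0,0],"turn":0},{"claw":-0.7,"travel":[0,0,0],"turn":0},{"claw":-0.7,"travel":[0,0,0],"turn":0},{"claw":-0.7,"travel":[0,0,0],"turn":0}]' >/dev/null
python3 -m inch '[{"claw":-0.7,"travel":[0,0,0],"turn":0},{"claw":-0.7,"travel":[0,0,0],"turn":0},{"claw":-0.7,"travel":[0,0,0],"turn":0},{"claw":-0.7,"travel":[0,0,0],"turn":0},{"claw":-0.7,"travel":[0,0,0],"turn":0}]' >/dev/null
python3 -m inch '[{"claw":-0.7,"travel":[0,0,0],"turn":0},{"claw":-0.7,"travel":[0,0,0],"turn":0},{"claw":-0.7,"travel":[0,0,0],"turn":0},{"claw":-0.7,"travel":[0,0,0],"turn":0},{"claw":-0.7,"travel":[0,0,0],"turn":0}]' >/dev/null
python3 -m inch '[{"claw":-0.7,"travel":[0,0,0],"turn":0},{"claw":-0.7,"travel":[0,0,0],"turn":0},{"claw":-0.7,"travel":[0,0,0],"turn":0}]'
python3 look.py w25|head -1; python3 ptr.py w25; python3 cmp.py w25|sed -n 5,8p
```

```text
clock: 18.0
position: [0.5121, -0.1611, 0.1186]
ee_rot: [-0.006, -0.15, 0.988, 0.018]
contact_force: [-1.4, 35.4, -12.3]
width: 0.0228
gripper_force: 30.0
[ 0.5121 -0.1611  0.1186] [ -1.4  35.4 -12.3] 0.022840995789385275 30.036658578319475 [  9.3  34.2 -12.3]
w25 [(np.float64(51.577777777777776), np.float64(0.15)), (np.float64(53.111111111111114), np.float64(0.14)), (np.float64(53.53333333333333), np.float64(0.16)), (np.float64(56.4), np.float64(0.13))]
194 .........RRRRRRRRRR...........
196 .........R.#####.RR...........
198 ..........######.RR...........
200 .........#######RRR...........
```

```bash
python3 -c "from rig import ticket; print(ticket.sign_off())"
```

```text
the job is handed in; nothing more can be done
None
```

I handed the job in with the head still gripped at 30 N and the pointer in line with the red mark, steady for over 3 s; while lining it up, the bolt briefly overshot the mark by about 0.1 rad before I brought it back.

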